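# Undo the swing bolt of the tall bean pot

## Robot

A 6-joint arm with a two-finger parallel gripper is mounted at the origin on a cart in front of the work surface, level with it; the furniture and walls round the work are solid. World frame = base frame: x ahead of the robot, y to its left, z up, the work surface at z = 0. Lengths are in mm, angles in degrees, forces in N, time in s.
With the tool pointing down it reaches from about 350 to 850 mm from the base axis. Payload 8.1 kg.
Tool frame: the origin (TCP) lies midway between the tips of the shut fingers; the grasp point (between the pads) lies 19 mm behind it (r.tcp_to_grasp is the distance from the TCP to the grasp point, in mm); z points along the fingers, y is the direction in which the jaws open and shut (so a half turn about z gives the same grasp; the last joint's range is limited). The gripper opens to 85 mm and grips with 20 to 120 N. Pads are 22 mm wide; open, the fingers measure 114 mm over their backs; the gripper's body (76 mm by 85 mm) begins 54 mm behind the grasp point. The pads swing forward as they close: fully open they stand 13 mm farther back than shut.
Start: joints at [66.497, 7.471, 85.268, -0, 87.261, -4.893], TCP at [191.45, 568.641, 231.292] pointing down, gripper open.
Joint ranges: [-169.43, 169.43], [-51.17, 129.36], [1.28, 143.12], [-76.62, 256.62], [0, 156.53], [-152.29, 152.29]. Speed limits (degrees/s): [136.94, 136.94, 159.86, 180, 180, 180].

## Interface

Orientations are given as [roll, pitch, yaw] about the fixed x, y, z axes, in that order (R = Rz(yaw) Ry(pitch) Rx(roll)).
In Python, from bench import r gives the robot as it stands.
- The arm moves only by the tool jog_arm, never from a script. Its argument "targets" is a list of rows, each a list of 7 numbers: the shift along the tool's x, y, z in m, then the turn, a rotation vector about the tool's x, y, z in rad, then the closure, from 0 (fully open) to 1 (shut). In form: [[dx, dy, dz, wx, wy, wz, claw], ...]. A call has 1 to 5 rows; each row is the pose to reach, as a shift and turn from the pose commanded when the call began, along the tool's axes at that moment; what a row does not reach only later rows make up. A row lasts 1/12 s, in which the tool goes at most 41.7 mm and 7.16 degrees, less where a joint would pass 70% of its speed; a pose out of reach is approached as far as the arm can. A call with a gripper value outside its range is refused whole. The fingers move at their own pace and stop on an object; "newtons" is the grip in N (left out, the last holds). Time passes only in rows, so rows that repeat a pose let the fingers close. It gives the time, the measured TCP pose, the force and the opening at its end, in the units of the state.
- r.sense(): the state, without advancing time (a new reading comes with each control period).
- r.snapshot(name): name is "scene" or "top"; returns a dict with "pixels" (400x640x3 uint8, red, green, blue), "fx", "fy", "cx", "cy" (pixels), "dist" ([k1, k2, p1, p2, k3] as OpenCV has them; the pictures are not rectified), "origin" and "attitude" of the camera in the world. Camera axes: x right, y down, z forward; pixel columns grow to the right and rows downward; lengths in mm; the calibration is good to about 2 mm. A picture is of the moment at which its call begins. There is no depth.
- r.hand_in(): hands the job in, once; it reports no verdict.
The state is a dict: "time": time; "joint_pos": joint angles; "qd": joint speeds; "joint_efforts": joint torques, N m; "tool_pos": TCP position; "tcp_rot": TCP orientation; "ft_force": force on the tool from outside, world axes, zero at the start; "wrist_torque": the same for the moment, N m; "finger_gap": finger opening in mm.
Only numpy, scipy, OpenCV 4.12 (cv2) and the standard library are available. Lean on these libraries where they do the work, as an engineer would, in place of code of your own. Each camera call takes 0.05 s, during which the arm holds its last target.

## Task

Unfasten the lid of the taller of the two metal pots: loosen its wing nut about a quarter turn (anticlockwise seen from above), then swing the hinged bolt outward out of its slotted lug so that it lies out at the side of the pot. Leave the lower, wider pot fastened.

Things in the scene. Friction and masses are not known exactly. Their poses are not given: they have to be found in the camera images.
- tall_pot_seat (a point): tall pot (fixed, metal, 100 mm across, 136 high, lid 110 across): mid-point of the top of the slotted lug on its lid, 137 mm above the table, on the bolt's axis. Pot's axes: z up, x level to the pot's centre 66 mm away (-x: outward, where the bolt swings), y across the lug (44 mm). Lid top 1 mm below this point, a 3 mm disc in its middle. Slot 12 mm, open outward, with a 3.4 mm lip at its mouth.
- tall_pot_nut (a joint): wing nut on that bolt, rad: 0 tight, grows anticlockwise seen from above, stop 1.57; starts 0 to 0.2; needs 0.12 N m, stays put; rises 5.5 mm per rad; past 0.8 its foot clears the lug's lip. Foot 22 mm across; hub up to 12 mm above the seat; flat wings 9 mm thick, 54 mm span, 9 to 33 mm above the seat (grip across them, above the hub), along the pot's y at 0, turning with the nut.
- tall_pot_bolt (a joint): swing of the tall pot's 8 mm eyebolt, rad: 0 upright in the slot, grows outward, stop 1.5 (nearly level). Its level pin lies 95 mm below the seat; its end stands 30 mm above the seat between the wings. The lip holds it while the nut is tight; once loose, a push under 1 N outward on the nut moves it. It stays put upright; beyond about 0.4 it falls open by its own weight.
- low_pot_nut (a joint): turn of the like wing nut on the other, lower and wider pot (fixed, 128 mm across, 94 mm high, about 0.3 m left or right of the tall one), rad: 0 tight, grows anticlockwise. To be left as it is; starts 0 to 0.2.
There are look-alikes about, which are no part of the job. Leave any purple look-alike of the part that bears tall_pot_seat alone.

How it is judged (in metres and radians):
On the way, in this order (a step that is already met when the one before it is completed fails the run):
1. the tall pot's wing nut is loosened while its bolt still stands in the slot (value of joint tall_pot_nut above 0.8 rad and value of joint tall_pot_bolt below 0.6 rad), for 0.05 s.
2. the bolt is swung out of the slot (value of joint tall_pot_bolt above 1 rad), for 0.2 s.
At the end, for the whole second after the job is handed in: the tall pot's bolt lies swung out, more than 1.0 rad (57 degrees) from upright, at rest, its nut still loosened by more than 0.7 rad (40 degrees); the low pot's nut is still done up (under 0.45 rad) (value of joint tall_pot_bolt above 1 rad and velocity of joint tall_pot_bolt below 0.1 rad/s and value of joint tall_pot_nut above 0.7 rad and value of joint low_pot_nut below 0.45 rad); the robot touches nothing.
It fails at once if the low pot's wing nut is loosened (value of joint low_pot_nut above 0.45 rad).
It also fails if it takes over 42 s, if anything falls off the work surface, if the arm or the gripper's body presses on something with over 40 N, if the wrist force passes 120 N, or if a joint passes its speed limit or range.

## Working session

There is one attempt and no reset: what is moved stays moved. The work goes in short steps, Python scripts to look and compute and a tool call to move; the robot and the scene stay as the last step left them, time stands still between calls to the robot, and variables do not carry over. Pictures are saved under pics/ and viewed, and the job is handed in when it is done.

Besides the shell and the picture viewer there is one more tool, called after "Call:" by a JSON object that holds its "fn" and its "kwargs", one argument or row to a line. jog_arm: Moves the arm, as the interface text tells. Its arguments: {"type":"object","properties":{"targets":{"type":"array","items":{"type":"array","items":{"type":"number"}}},"newtons":{"type":"number"}},"required":["targets"]}

```bash
mkdir -p pics
python3 - <<'E'
from bench import r
import cv2,pickle
for n in("scene","top"):
    s=r.snapshot(n); pickle.dump(s,open(n+".pkl","wb"))
    cv2.imwrite(f"pics/{n}0.png",s["pixels"][:,:,::-1])
    print(n,{k:v for k,v in s.items() if k!="pixels"})
print(r.sense(), r.tcp_to_grasp)
E
```

```text
scene {'fx': 368.9785186615067, 'fy': 368.9785186615067, 'cx': 317.7031712622803, 'cy': 202.56084316480997, 'dist': array([-0.08829272,  0.        ,  0.        ,  0.        ,  0.        ]), 'origin': array([  59.79729706, -537.44624968,  741.46456736]), 'attitude': array([-129.71131717,    0.39405788,  -35.82698036])}
top {'fx': 387.62341035356724, 'fy': 387.62341035356724, 'cx': 320.46935843045065, 'cy': 205.75759648027577, 'dist': array([-0.06555787,  0.        ,  0.        ,  0.        ,  0.        ]), 'origin': array([404.22309695,  95.74015874, 946.03563003]), 'attitude': array([-173.44865057,    0.36712425,  -90.49529451])}
{'time': 0.1, 'joint_pos': array([ 6.64971804e+01,  7.51225364e+00,  8.53232823e+01,  3.93285408e-04,
        8.72595526e+01, -4.89252975e+00]), 'qd': array([-0.07468388, -0.07181252, -0.20891061,  0.0313725 ,  0.10501   ,
        0.06480069]), 'joint_efforts': array([ 1.14076654e-03, -5.70951498e+01, -5.01943803e+01, -1.86561056e-04,
        8.05978751e-03,  3.85413011e-05]), 'tool_pos': array([191.25505677, 568.19062374, 230.33163209]), 'tcp_rot': array([-1.79905291e+02, -8.50119106e-03,  1.61389684e+02]), 'ft_force': array([-0.11102995,  0.35635304, -0.45780622]), 'wrist_torque': array([ 0.01135976,  0.01158311, -0.05273231]), 'finger_gap': 85.47758074933435} 18.700000000000003
```

```bash
ls .
```

```text
pics
scene.pkl
top.pkl
```

View pics/scene0.png

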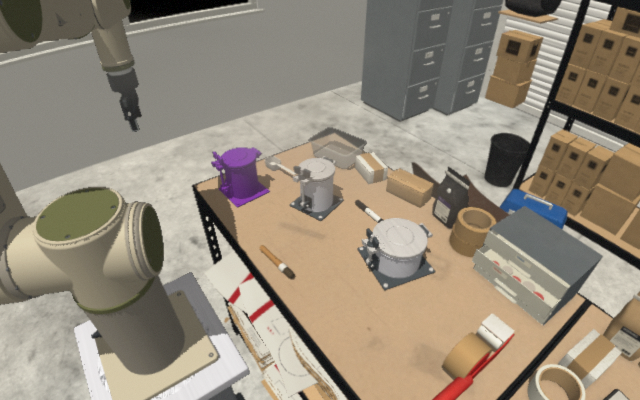

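View pics/top0.png

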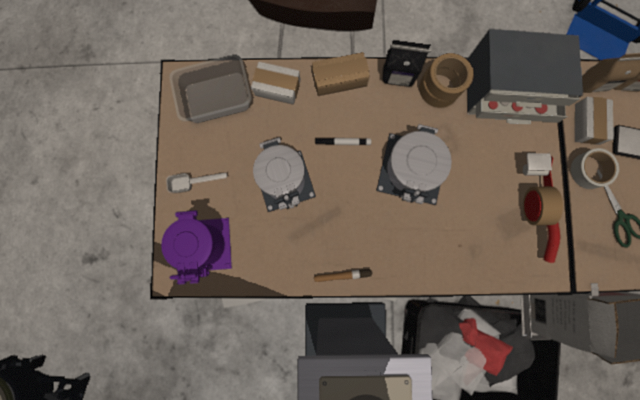

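The candidates in the top view are the purple pot at (190,245), a look-alike to leave alone; the grey narrow tall pot at (280,170), which is (316,185) in scene; and the grey wide low pot at (420,160), which is (400,247) in scene. I choose the grey tall one and will check it in a close crop.

Run:
```python
import cv2,pickle,numpy as np
a=pickle.load(open("scene.pkl","rb"))["pixels"][:,:,::-1][145:225,265:355]
b=pickle.load(open("top.pkl","rb"))["pixels"][:,:,::-1][130:220,240:330]
a=cv2.resize(a,(400,356),interpolation=cv2.INTER_CUBIC);b=cv2.resize(b,(396,396),interpolation=cv2.INTER_CUBIC)
c=np.zeros((400,800,3),np.uint8);c[:356,:400]=a;c[:396,404:]=b
cv2.imwrite("pics/crop0.png",c)
```

```text
(no output)
```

View pics/crop0.png

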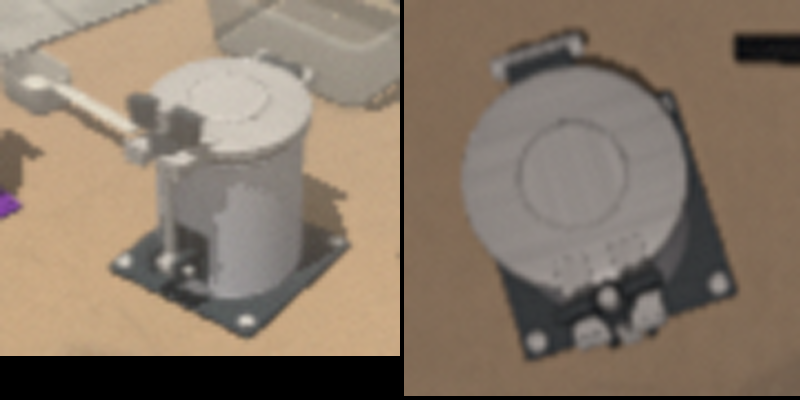

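```bash
cat > h.py <<'E'
import numpy as np,cv2,pickle
from scipy.spatial.transform import Rotation as R
def proj(s,P):
    Rw=R.from_euler('xyz',s["attitude"],degrees=True).as_matrix().T
    K=np.array([[s["fx"],0,s["cx"]],[0,s["fy"],s["cy"]],[0,0,1]])
    return cv2.projectPoints(np.asarray(P,float).reshape(-1,3),cv2.Rodrigues(Rw)[0],-Rw@s["origin"],K,np.asarray(s["dist"]))[0][:,0]
def ray(s,uv,z):
    K=np.array([[s["fx"],0,s["cx"]],[0,s["fy"],s["cy"]],[0,0,1]])
    n=cv2.undistortPoints(np.array([[uv]],float),K,np.asarray(s["dist"]))[0,0]
    d=R.from_euler('xyz',s["attitude"],degrees=True).as_matrix()@[n[0],n[1],1]
    return s["origin"]+d*(z-s["origin"][2])/d[2]
def model(seat,yaw,nut,swing=0):
    "returns dict of 3D polylines in world; seat xy, yaw(rad) of pot x axis"
    c,s_=np.cos(yaw),np.sin(yaw)
    W=lambda p:np.c_[np.asarray(p)@np.array([[c,-s_],[s_,c]]).T[:, :] if 0 else np.asarray(p)[:,:2]@np.array([[c,s_],[-s_,c]])+seat,np.asarray(p)[:,2]+137]
    t=np.linspace(0,2*np.pi,40)
    d={}
    d["lid"]=W(np.c_[66+55*np.cos(t),55*np.sin(t),0*t-1])
    d["base"]=W(np.c_[66+50*np.cos(t),50*np.sin(t),0*t-132])
    out=[]
    for sg in(1,-1):
        for x in(-4.5,4.5):
            q=np.array([[x,sg*6,9],[x,sg*27,9],[x,sg*27,33],[x,sg*6,33],[x,sg*6,9]],float)
            q[:,:2]=q[:,:2]@np.array([[np.cos(nut),np.sin(nut)],[-np.sin(nut),np.cos(nut)]])
            q[:,2]+=5.5*nut
            if swing:
                x,z=q[:,0].copy(),q[:,2]+95
                q[:,0]=x*np.cos(swing)-z*np.sin(swing);q[:,2]=x*np.sin(swing)+z*np.cos(swing)-95
            out.append(q)
    for i,q in enumerate(out): d[f"w{i}"]=W(q)
    b=np.array([[0,0,-95],[0,0,30.]])
    if swing: b[1]=[-125*np.sin(swing),0,125*np.cos(swing)-95]
    d["bolt"]=W(b)
    d["lug"]=W(np.array([[8,-22,0],[-11,-22,0],[-11,22,0],[8,22,0]],float))
    return d
def overlay(name,s,seat,yaw,nut,swing=0,ctr=None,half=50,k=4):
    im=np.ascontiguousarray(s["pixels"][:,:,::-1]);
    u,v=ctr if ctr is not None else proj(s,[[seat[0],seat[1],137]])[0]
    x0,y0=int(max(0,u-half)),int(max(0,v-half))
    cr=cv2.resize(im[y0:y0+2*half,x0:x0+2*half],None,fx=k,fy=k,interpolation=cv2.INTER_CUBIC)
    raw=cr.copy()
    for n,p in model(seat,yaw,nut,swing).items():
        q=((proj(s,p)+.5-[x0,y0])*k).round().astype(int)
        cv2.polylines(cr,[q.reshape(-1,1,2)],False,{'l':(0,255,0),'b':(255,0,0),'w':(0,0,255)}[n[0]],1)
    cv2.imwrite(name,np.hstack([raw,cr]))
E
python3 - <<'E'
from h import *
S=pickle.load(open("scene.pkl","rb"));T=pickle.load(open("top.pkl","rb"))
lc=ray(T,(278.6,170.5),137);print("lid",lc)
# scene lid disc centre crop (228,98)/4.444+265,145
print("lid scene",ray(S,(265+228/4.444,145+98/4.444),137))
a=ray(T,(240+(537-404)/4.4,130+343/4.4),6);b=ray(T,(240+(719-404)/4.4,130+283/4.4),6)
d=b-a;print("plate",a,b);yd=d[:2]/np.linalg.norm(d[:2]);
yaw=np.arctan2(yd[1],yd[0])+np.pi/2  # x to center
print("yaw",np.degrees(yaw))
lc=(lc+ray(S,(265+228/4.444,145+98/4.444),137))/2
seat=lc[:2]-66*np.array([np.cos(yaw),np.sin(yaw)]);print(seat)
overlay("pics/ovT.png",T,seat,yaw,0.1);overlay("pics/ovS.png",S,seat,yaw,0.1)
E
```

```text
lid [573.5125033  188.53994225 137.        ]
lid scene [573.60472915 188.29478659 137.        ]
plate [507.97731113 223.67927145   6.        ] [540.64422246 122.33795948   6.        ]
yaw 17.866490424512815
[510.74153226 168.1685629 ]
```

View pics/ovT.png

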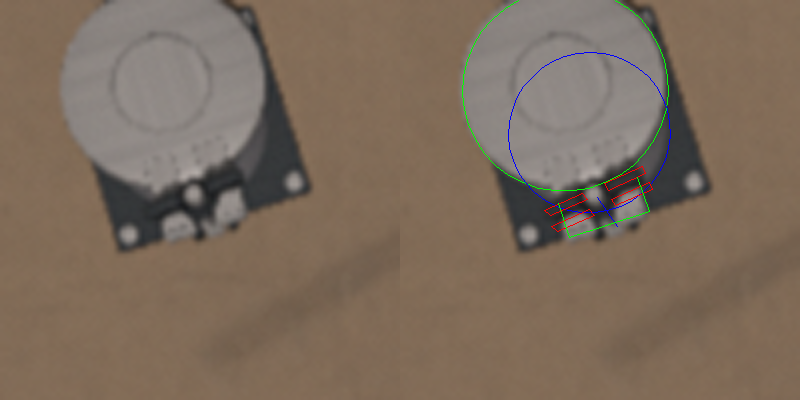

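View pics/ovS.png

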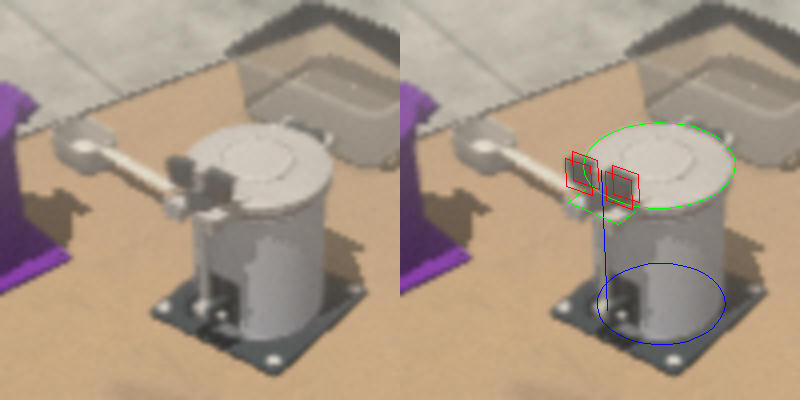

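Run:
```python
from h import *
S=pickle.load(open("scene.pkl","rb"));T=pickle.load(open("top.pkl","rb"))
l1=ray(T,(278.1,170.0),137);l2=ray(S,(264.5+228/4.444,144.5+98/4.444),137);print(l1,l2)
yaw=np.radians(17.9);lc=(l1+l2)/2
seat=lc[:2]-66*np.array([np.cos(yaw),np.sin(yaw)]);print(seat)
u=proj(T,[[*seat,160]])[0];v=proj(S,[[*seat,160]])[0]
overlay("pics/ovT1.png",T,seat,yaw,0.1,ctr=u,half=20,k=20);overlay("pics/ovS1.png",S,seat,yaw,0.1,ctr=v,half=20,k=20)
```

```text
[574.60808235 189.61163807 137.        ] [573.9376968 191.253614  137.       ]
[511.46765892 170.14708926]
```

View pics/ovT1.png

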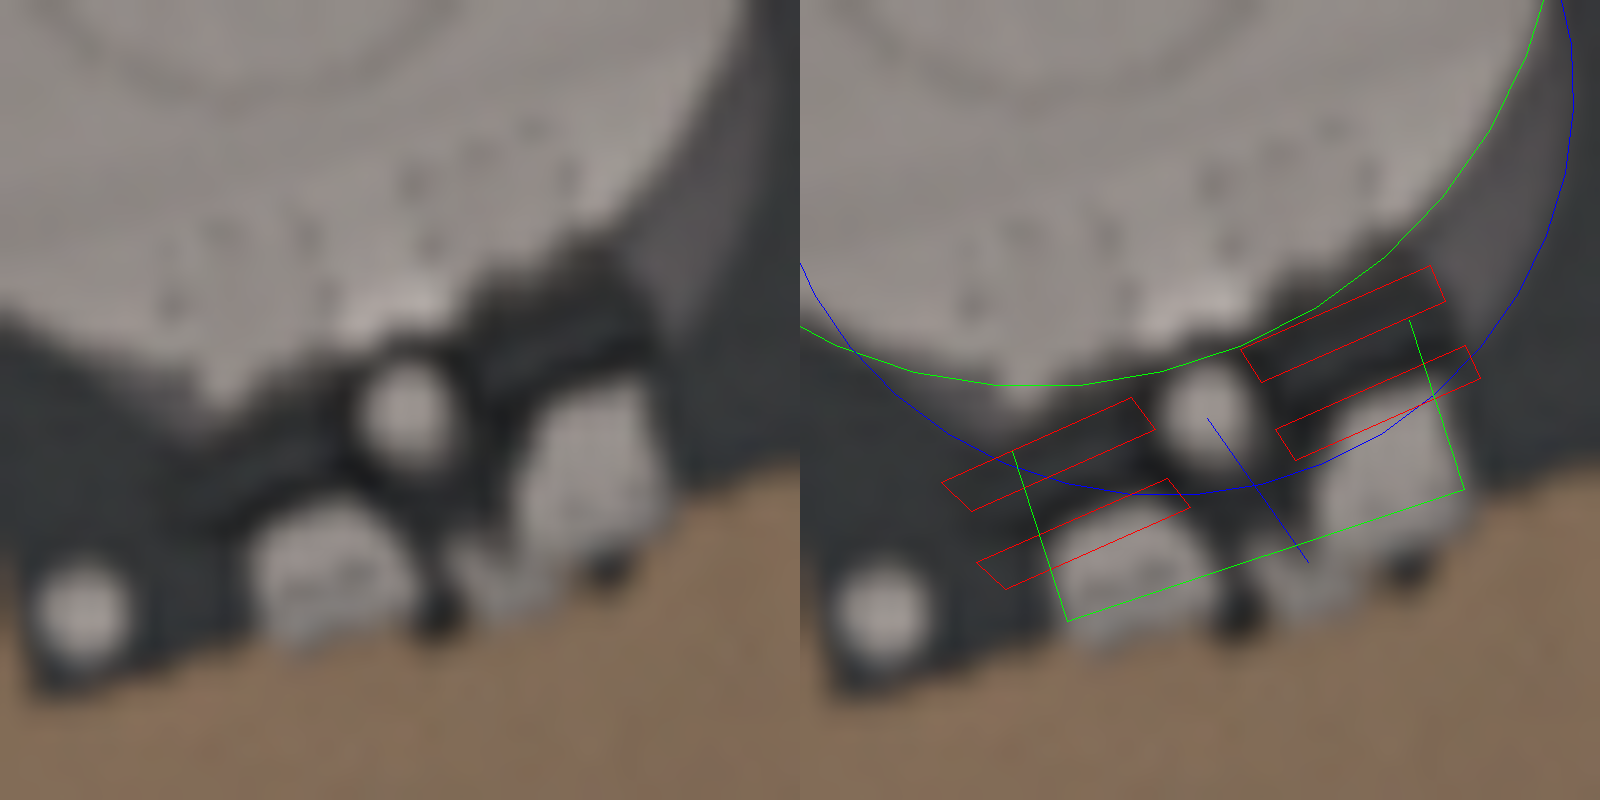

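View pics/ovS1.png

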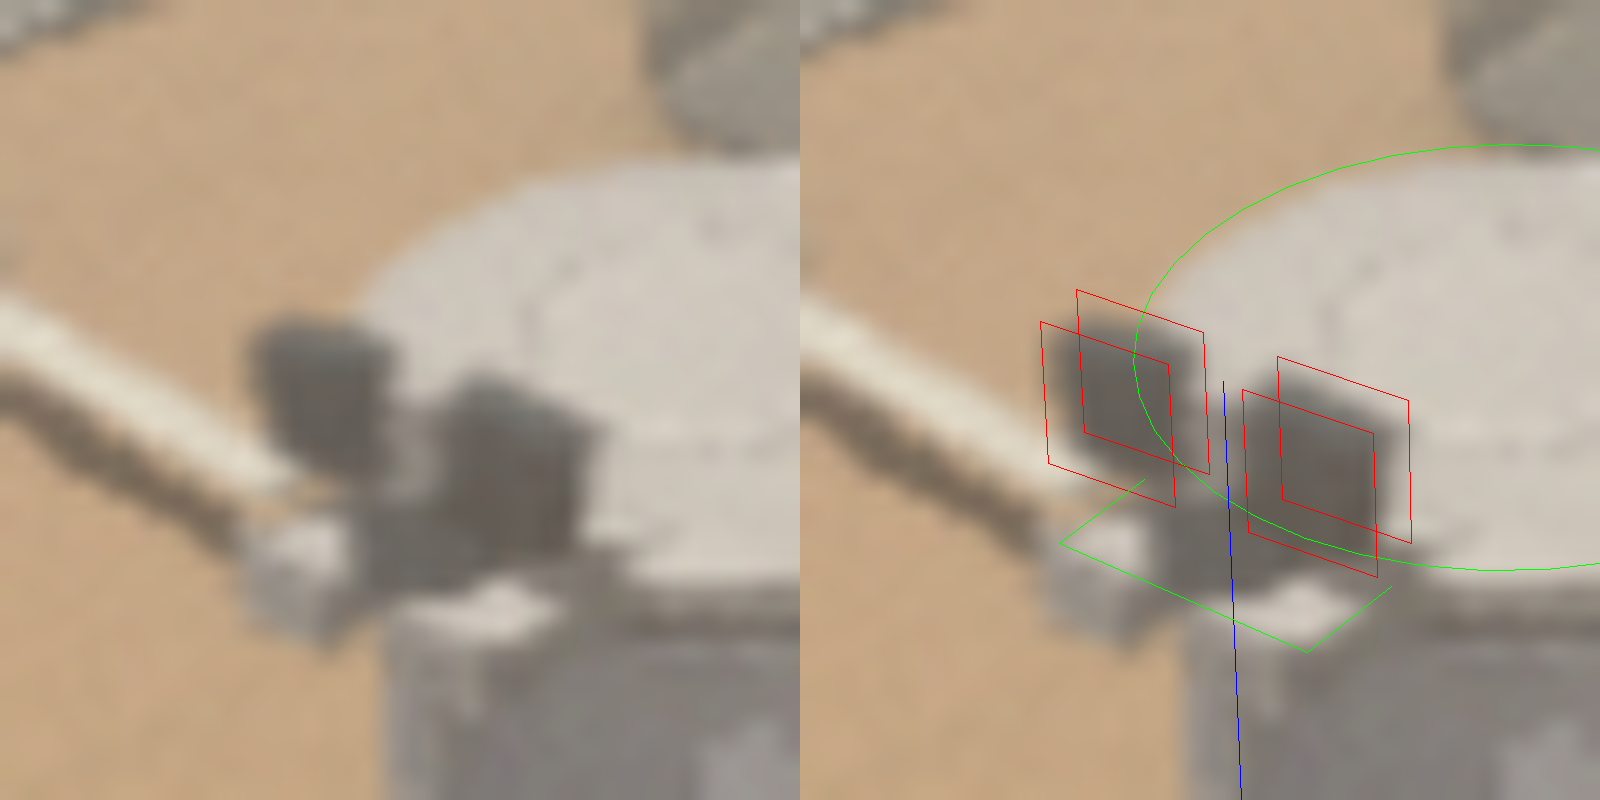

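```bash
cat >> h.py <<'E'
def delta(s,pos,rpy):
    A=R.from_euler('xyz',s["tcp_rot"],degrees=True);B=R.from_euler('xyz',rpy,degrees=True)
    return np.round(np.r_[A.inv().apply(np.array(pos)-s["tool_pos"])/1e3,(A.inv()*B).as_rotvec()],4)
def go(pos,rpy):
    from bench import r
    s=r.sense();print(s["time"],s["tool_pos"].round(1),s["tcp_rot"].round(2),s["ft_force"].round(1),s["finger_gap"]);print(delta(s,pos,rpy).tolist())
E
python3 -c "
from h import *
go([511.5,170.1,280],[180,0,110.8])"
```

```text
0.1 [191.3 568.2 230.3] [-1.7991e+02 -1.0000e-02  1.6139e+02] [-0.1  0.4 -0.5] 85.47758074933435
[-0.4305, -0.2752, -0.0493, -0.0016, 0.0006, 0.883]
```

Call:
{"fn": "jog_arm", "kwargs": {
  "targets": [
    [0,0,-0.05,0,0,0,0],
    [-0.04,-0.025,-0.05,0,0,0.1,0],
    [-0.075,-0.048,-0.05,0,0,0.2,0],
    [-0.11,-0.07,-0.05,0,0,0.3,0],
    [-0.145,-0.093,-0.05,0,0,0.4,0]
  ],
  "newtons": 30
}}

```text
time: 0.52
tool_pos: [295.9, 437.8, 281.2]
tcp_rot: [180.0, 0.0, 138.3]
ft_force: [0.4, -0.2, 1.2]
finger_gap: 85.3
```

```bash
python3 -c "
from h import *
go([511.5,170.1,280],[180,0,110.8])"
```

```text
0.5167 [295.9 437.8 281.2] [1.8000e+02 1.0000e-02 1.3826e+02] [ 0.4 -0.2  1.2] 85.29852378003861
[-0.3391, -0.0562, 0.0012, 0.0001, 0.0001, 0.4792]
```

Call:
{"fn": "jog_arm", "kwargs": {
  "targets": [
    [-0.041,-0.006,0,0,0,0.1,0],
    [-0.08,-0.013,0,0,0,0.2,0],
    [-0.12,-0.02,0,0,0,0.3,0],
    [-0.16,-0.027,0,0,0,0.4,0],
    [-0.2,-0.033,0,0,0,0.479,0]
  ]
}}

```text
time: 0.93
tool_pos: [423.7, 280.0, 281.0]
tcp_rot: [-180.0, 0.0, 110.7]
ft_force: [0.6, 0.9, -0.1]
finger_gap: 85.6
```

```bash
python3 -c "
from h import *
go([511.5,170.1,200],[180,0,110.8])"
```

```text
0.9333 [423.7 280.  281. ] [-179.98    0.    110.74] [ 0.6  0.9 -0.1] 85.56749976773911
[-0.1338, 0.0432, 0.081, -0.0004, 0.0, -0.0011]
```

Call:
{"fn": "jog_arm", "kwargs": {
  "targets": [
    [-0.039,0.0125,0,0,0,0,0],
    [-0.078,0.025,0,0,0,0,0],
    [-0.134,0.043,0.02,0,0,0,0],
    [-0.134,0.043,0.04,0,0,0,0],
    [-0.134,0.043,0.08,0,0,0,0]
  ]
}}

```text
time: 1.35
tool_pos: [516.0, 168.9, 204.0]
tcp_rot: [179.6, 0.1, 110.8]
ft_force: [1.4, 1.1, 0.3]
finger_gap: 85.8
```

Call:
{"fn": "jog_arm", "kwargs": {
  "targets": [
    [0,0,0,0,0,0,0],
    [0,0,0,0,0,0,0]
  ]
}}

```text
time: 1.52
tool_pos: [509.2, 171.5, 198.6]
tcp_rot: [-179.6, -0.1, 111.0]
ft_force: [-0.9, -0.2, 0.4]
finger_gap: 85.3
```

```bash
python3 -c "
from h import *
go([511.5,170.1,153],[180,0,110.8])
from bench import r
for n in('scene','top'):
    s=r.snapshot(n);u=proj(s,[[511,170,165]])[0]
    overlay('pics/a_%s.png'%n,s,np.array([511.5,170.1]),np.radians(17.9),.05,half=40,k=10,ctr=u)
"
```

```text
1.5167 [509.2 171.5 198.6] [-1.7961e+02 -7.0000e-02  1.1099e+02] [-0.9 -0.2  0.4] 85.25482178097634
[-0.0022, 0.002, 0.0456, -0.0068, -0.0012, 0.0032]
```

View pics/a_scene.png

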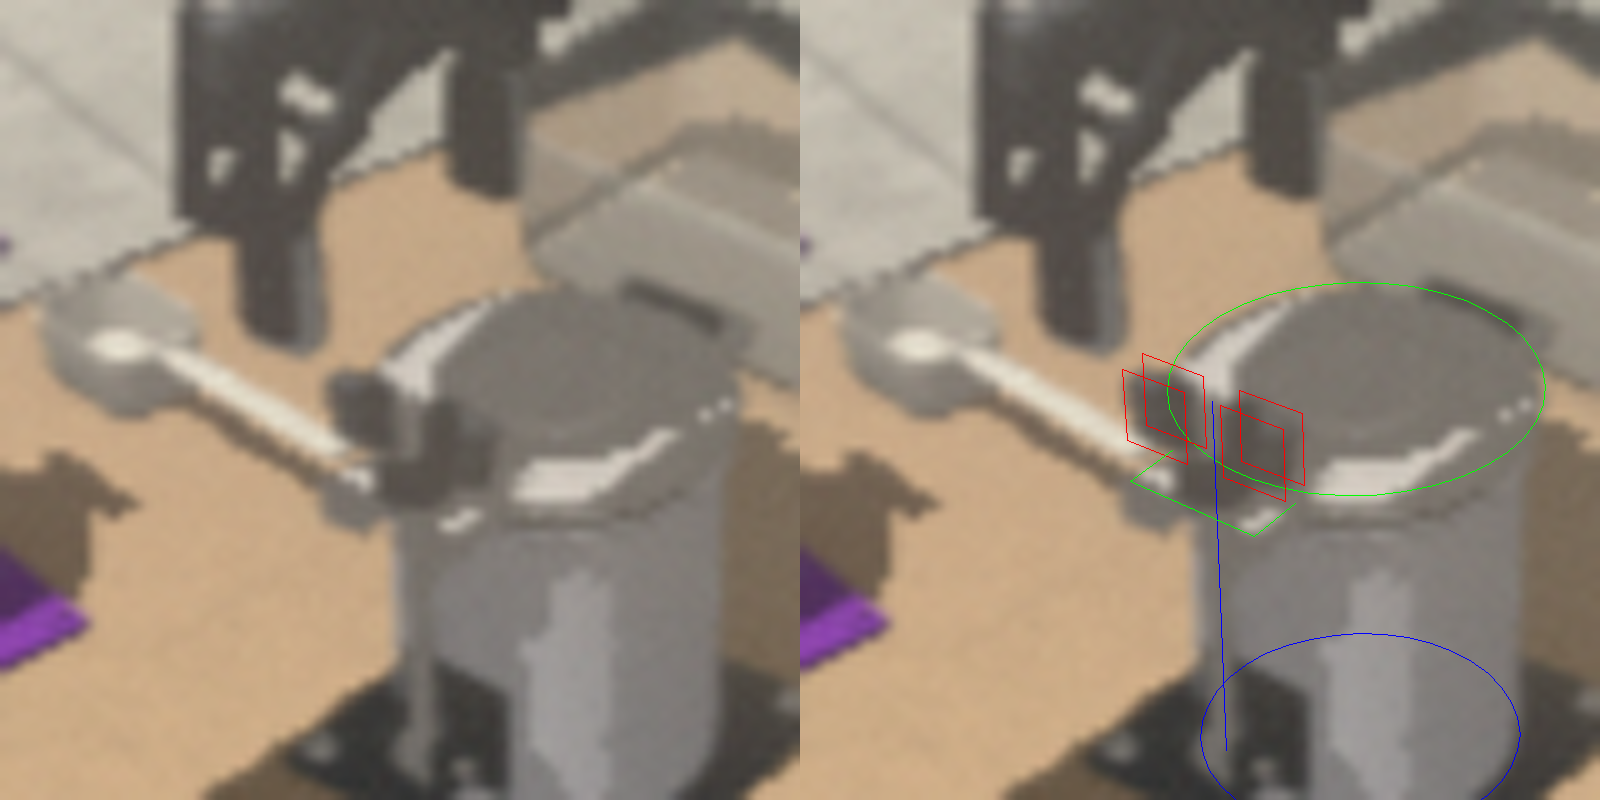

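The picture shows the open fingers at (280,340) and (490,190), straddling the tall pot's wings at (360,405) and (460,440). I'm settling the arm before the descent.

Call:
{"fn": "jog_arm", "kwargs": {
  "targets": [
    [0,0,0,0,0,0,0],
    [0,0,0,0,0,0,0],
    [0,0,0,0,0,0,0],
    [0,0,0,0,0,0,0]
  ]
}}

```text
time: 1.95
tool_pos: [511.9, 172.7, 202.6]
tcp_rot: [179.9, 0.0, 111.1]
ft_force: [-0.2, 0.3, -0.3]
finger_gap: 85.1
```

```bash
python3 -c "
from h import *
go([511.5,170.1,153],[180,0,110.8])"
```

```text
1.95 [511.9 172.7 202.6] [1.7988e+02 2.0000e-02 1.1107e+02] [-0.2  0.3 -0.3] 85.13765149854532
[-0.0023, -0.0014, 0.0496, 0.0021, 0.0003, 0.0047]
```

Call:
{"fn": "jog_arm", "kwargs": {
  "targets": [
    [-0.002,-0.001,0.02,0,0,0.005,0],
    [-0.002,-0.001,0.035,0,0,0.005,0],
    [-0.002,-0.001,0.048,0,0,0.005,0],
    [-0.002,-0.001,0.048,0,0,0.005,0],
    [-0.002,-0.001,0.048,0,0,0.005,0]
  ]
}}

```text
time: 2.37
tool_pos: [510.6, 169.9, 152.7]
tcp_rot: [-179.9, -0.0, 110.8]
ft_force: [0.3, 0.4, 0.3]
finger_gap: 85.3
```

Call:
{"fn": "jog_arm", "kwargs": {
  "targets": [
    [0,0,0,0,0,0,0.6],
    [0,0,0,0,0,0,0.6],
    [0,0,0,0,0,0,0.7],
    [0,0,0,0,0,0,0.7],
    [0,0,0,0,0,0,0.7]
  ]
}}

```text
time: 2.78
tool_pos: [511.5, 170.1, 153.9]
tcp_rot: [179.9, 0.0, 110.7]
ft_force: [-0.1, 0.6, -1.2]
finger_gap: 26.8
```

```bash
python3 -c "
from h import *
go([511.5,170.1,153],[180,0,110.8])
from bench import r
for n in('scene','top'):
    s=r.snapshot(n);u=proj(s,[[511,170,165]])[0]
    overlay('pics/b_%s.png'%n,s,np.array([511.5,170.1]),np.radians(17.9),.05,half=25,k=16,ctr=u)
"
```

```text
2.7833 [511.5 170.1 153.9] [179.95   0.   110.74] [-0.1  0.6 -1.2] 26.842644249508464
[0.0, 0.0, 0.0009, 0.0009, 0.0001, -0.001]
```

View pics/b_scene.png

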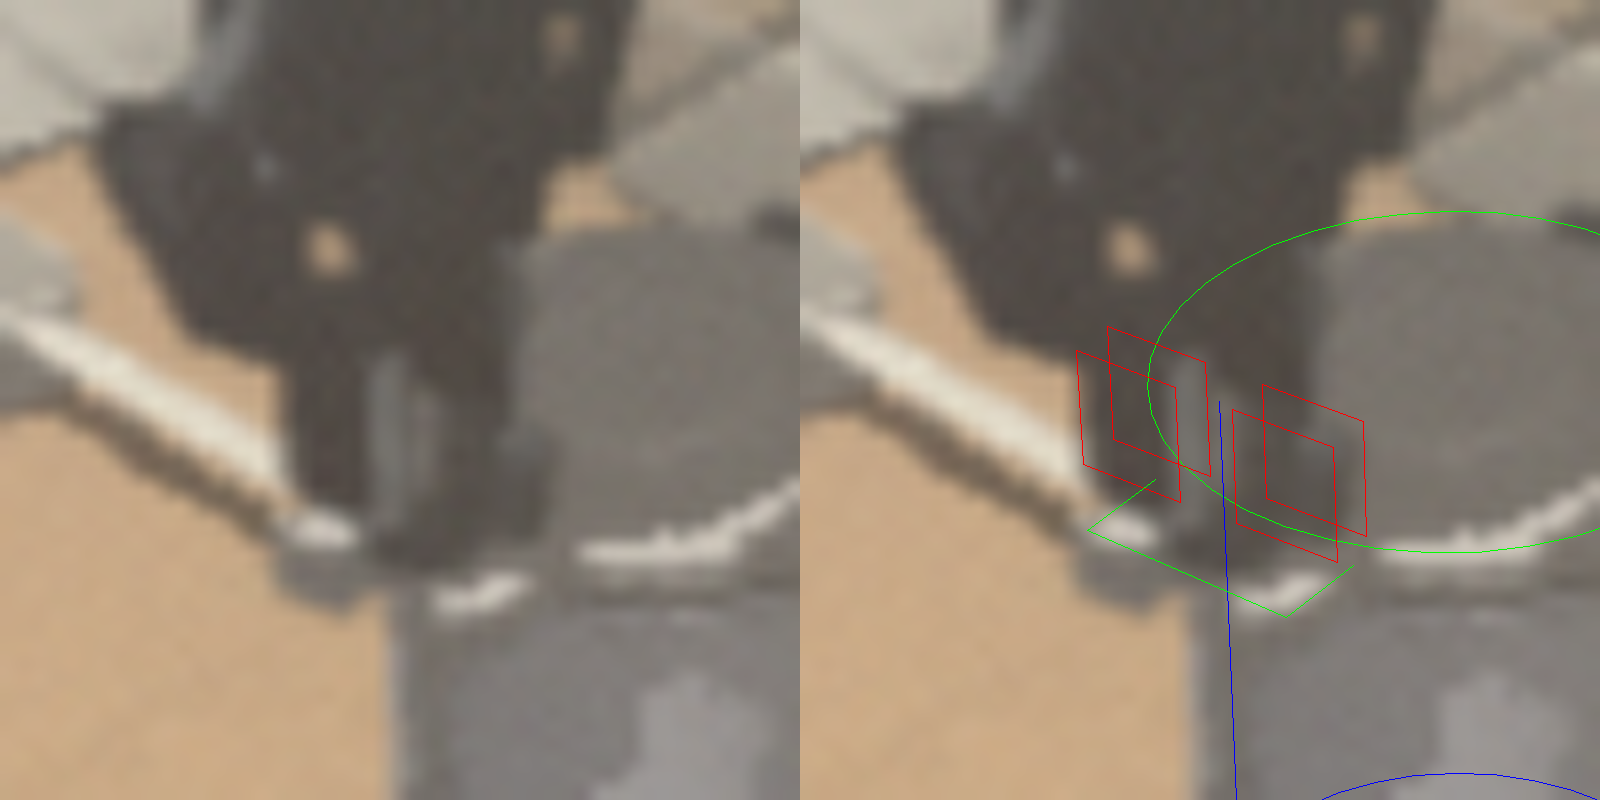

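The fingers straddle the wings at about (410,450), with the gap at 27 mm. I'm closing now.

Call:
{"fn": "jog_arm", "kwargs": {
  "targets": [
    [0,0,0,0,0,0,1],
    [0,0,0,0,0,0,1],
    [0,0,0,0,0,0,1],
    [0,0,0,0,0,0,1]
  ],
  "newtons": 30
}}

```text
time: 3.22
tool_pos: [511.4, 170.0, 153.4]
tcp_rot: [180.0, 0.0, 110.7]
ft_force: [1.6, -0.2, 0.3]
finger_gap: 7.9
```

```bash
python3 -c "
from h import *
go([511.5,170.1,153],[180,0,110.8])
from bench import r
print(r.sense()['wrist_torque'])"
```

```text
3.2167 [511.4 170.  153.4] [179.97   0.   110.75] [ 1.6 -0.2  0.3] 7.942746728290227
[0.0, 0.0001, 0.0004, 0.0005, 0.0001, -0.0009]
[ 0.14243208 -0.24997169  0.09509838]
```

Call:
{"fn": "jog_arm", "kwargs": {
  "targets": [
    [0,0,-0.0006,0,0,-0.1,1],
    [0,0,-0.0011,0,0,-0.2,1],
    [0,0,-0.0017,0,0,-0.3,1],
    [0,0,-0.0022,0,0,-0.4,1]
  ]
}}

```text
time: 3.55
tool_pos: [511.3, 169.9, 155.5]
tcp_rot: [180.0, 0.0, 133.9]
ft_force: [1.2, 0.1, -0.1]
finger_gap: 8.1
```

```bash
python3 -c "
from h import *
go([511.5,170.1,156],[180,0,110.8])
from bench import r
print(r.sense()['wrist_torque'])"
```

```text
3.55 [511.3 169.9 155.5] [1.7999e+02 1.0000e-02 1.3393e+02] [ 1.2  0.1 -0.1] 8.099377199766549
[0.0, 0.0002, -0.0005, 0.0003, 0.0002, 0.4036]
[ 0.00083114 -0.33546603 -0.12047148]
```

Call:
{"fn": "jog_arm", "kwargs": {
  "targets": [
    [0,0,-0.0006,0,0,-0.1,1],
    [0,0,-0.0011,0,0,-0.2,1],
    [0,0,-0.0017,0,0,-0.3,1],
    [0,0,-0.0022,0,0,-0.4,1]
  ]
}}

```text
time: 3.88
tool_pos: [511.4, 169.9, 157.7]
tcp_rot: [180.0, 0.0, 156.8]
ft_force: [1.3, -1.2, -0.9]
finger_gap: 8.1
```

Call:
{"fn": "jog_arm", "kwargs": {
  "targets": [
    [0,0,-0.0006,0,0,-0.1,1],
    [0,0,-0.0011,0,0,-0.2,1],
    [0,0,-0.0017,0,0,-0.3,1],
    [0,0,-0.0022,0,0,-0.4,1],
    [0,0,-0.0022,0,0,-0.4,1]
  ]
}}

```text
time: 4.3
tool_pos: [511.5, 169.9, 160.0]
tcp_rot: [-180.0, 0.0, 179.8]
ft_force: [2.0, 0.4, -0.4]
finger_gap: 8.0
```

```bash
python3 -c "
from h import *
go([511.5,170.1,156],[180,0,110.8])
from bench import r
print(r.sense()['wrist_torque'])"
```

```text
4.3 [511.5 169.9 160. ] [-1.8000e+02  4.0000e-02  1.7976e+02] [ 2.   0.4 -0.4] 7.984083383490941
[-0.0, 0.0002, 0.004, 0.0004, 0.0006, 1.2035]
[-0.00818863 -0.54159625  0.04946197]
```

Call:
{"fn": "jog_arm", "kwargs": {
  "targets": [
    [0,0,0,0,0,0,0.5],
    [0,0,0,0,0,0,0.5],
    [0,0,0,0,0,0,0.5],
    [0,0,0,0,0,0,0.5],
    [0,0,0,0,0,0,0.5]
  ]
}}

```text
time: 4.72
tool_pos: [511.0, 170.0, 159.8]
tcp_rot: [-180.0, -0.0, 179.4]
ft_force: [1.2, -0.8, 0.3]
finger_gap: 42.4
```

Call:
{"fn": "jog_arm", "kwargs": {
  "targets": [
    [0,0,-0.03,0,0,0,0.5],
    [0,0,-0.06,0,0,0,0.5],
    [0,0,-0.06,0,0,0,1],
    [0,0,-0.06,0,0,0,1],
    [0,0,-0.06,0,0,0,1]
  ]
}}

```text
time: 5.13
tool_pos: [511.1, 170.0, 219.7]
tcp_rot: [180.0, 0.0, 179.5]
ft_force: [-0.2, 0.7, -0.6]
finger_gap: 6.6
```

```bash
python3 -c "
from h import *
a=np.radians(17.9);c,s_=np.cos(a),np.sin(a)
P=lambda x,y,z:[511.5+x*c-y*s_,170.1+x*s_+y*c,z]
go(P(58,-3,215),[180,0,180-0.2]); print(P(58,-3,157),P(-35,-3,157))
from bench import r
for n in('scene','top'):
    s=r.snapshot(n);u=proj(s,[[511,170,165]])[0]
    overlay('pics/c_%s.png'%n,s,np.array([511.5,170.1]),np.radians(17.9),1.25,half=25,k=16,ctr=u)
"
```

```text
5.1333 [511.1 170.  219.7] [180.     0.   179.47] [-0.2  0.7 -0.6] 6.636737682499544
[-0.0564, 0.0156, 0.0047, 0.0, 0.0, -0.0057]
[np.float64(567.6145452784068), np.float64(185.07190062075048), 157] [np.float64(479.11626571761906), np.float64(156.48773516536843), 157]
```

View pics/c_scene.png

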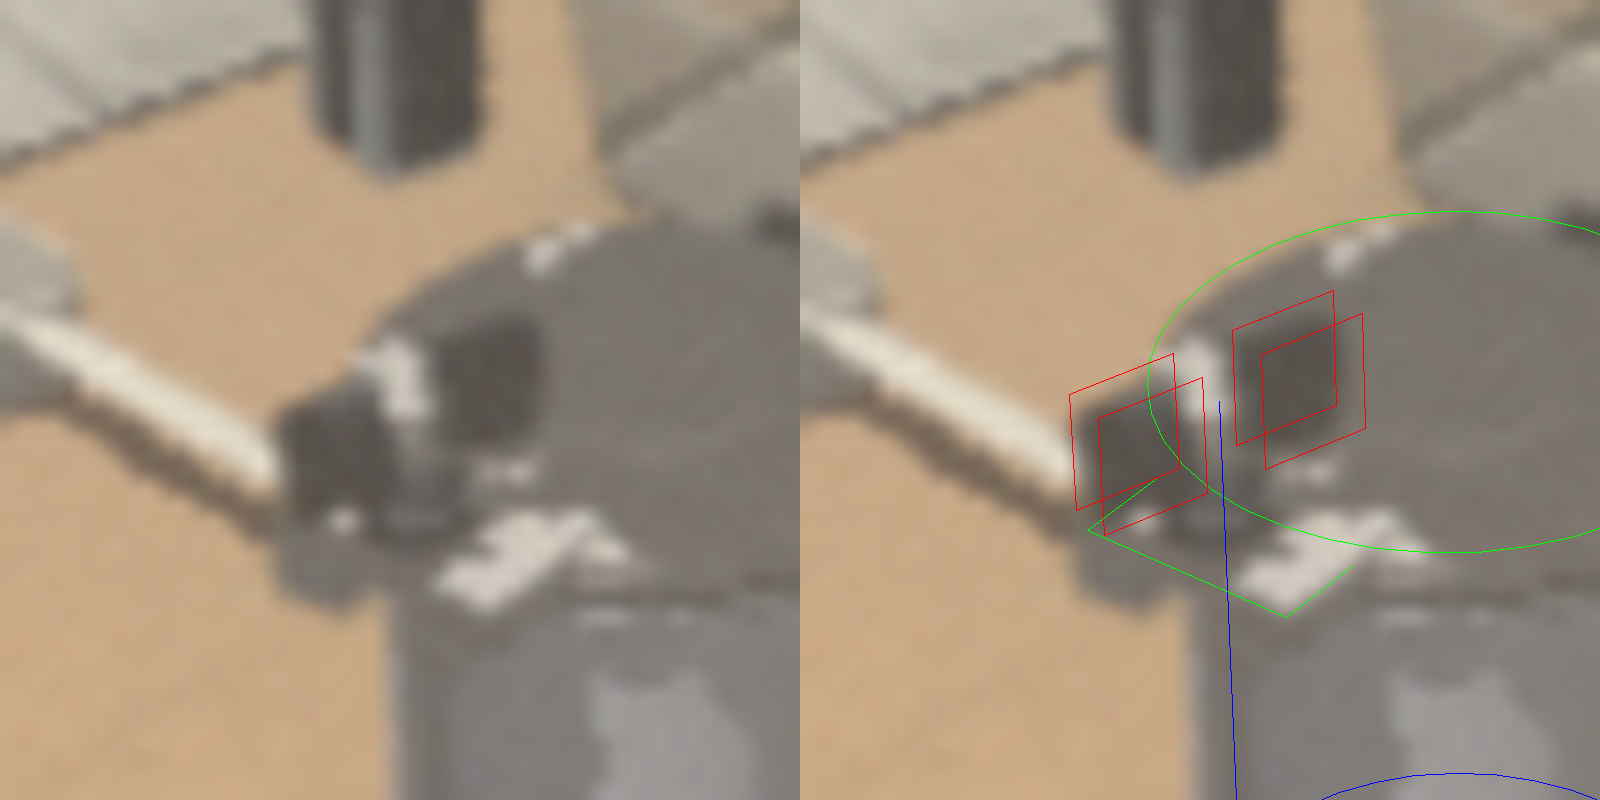

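The nut now sits at about 1.25 rad: the wings at (335,450) and (490,380) match the model, and the bolt is still upright. Next I push from the pot side.

Call:
{"fn": "jog_arm", "kwargs": {
  "targets": [
    [-0.035,0.01,0,0,0,0,1],
    [-0.0565,0.0155,0,0,0,0,1],
    [-0.0565,0.0155,0.03,0,0,0,1],
    [-0.0565,0.0155,0.061,0,0,0,1],
    [-0.0565,0.0155,0.061,0,0,0,1]
  ]
}}

```text
time: 5.65
tool_pos: [563.2, 183.8, 150.2]
tcp_rot: [-179.8, -0.7, 179.5]
ft_force: [-1.0, -0.1, -1.8]
finger_gap: 0.0
```

Call:
{"fn": "jog_arm", "kwargs": {
  "targets": [
    [0,0,0,0,0,0,1],
    [0.01,-0.003,0,0,0,0,1],
    [0.02,-0.0065,0,0,0,0,1],
    [0.03,-0.01,0,0,0,0,1],
    [0.04,-0.013,0,0,0,0,1]
  ]
}}

```text
time: 6.07
tool_pos: [528.3, 172.3, 161.5]
tcp_rot: [180.0, 0.2, 179.5]
ft_force: [0.4, 0.3, 0.5]
finger_gap: -0.0
```

Call:
{"fn": "jog_arm", "kwargs": {
  "targets": [
    [0.012,-0.004,0.003,0,0,0,1],
    [0.024,-0.0078,0.003,0,0,0,1],
    [0.036,-0.0117,0.003,0,0,0,1],
    [0.048,-0.0156,0.003,0,0,0,1],
    [0.048,-0.0156,0.003,0,0,0,1]
  ]
}}

```text
time: 6.48
tool_pos: [478.9, 157.0, 158.0]
tcp_rot: [180.0, 0.1, 179.5]
ft_force: [-0.7, 0.0, -0.8]
finger_gap: 0.1
```

```bash
python3 -c "
from h import *
go([470,150,157],[180,0,179.8])
from bench import r
s=r.snapshot('scene')
overlay('pics/d_scene.png',s,np.array([511.5,170.1]),np.radians(17.9),1.25,0.5,half=40,k=10)
"
```

```text
6.4833 [478.9 157.  158. ] [1.7998e+02 1.0000e-01 1.7950e+02] [-0.7  0.  -0.8] 0.05445813652438075
[0.0088, -0.0071, 0.001, 0.0004, 0.0017, -0.0052]
```

View pics/d_scene.png

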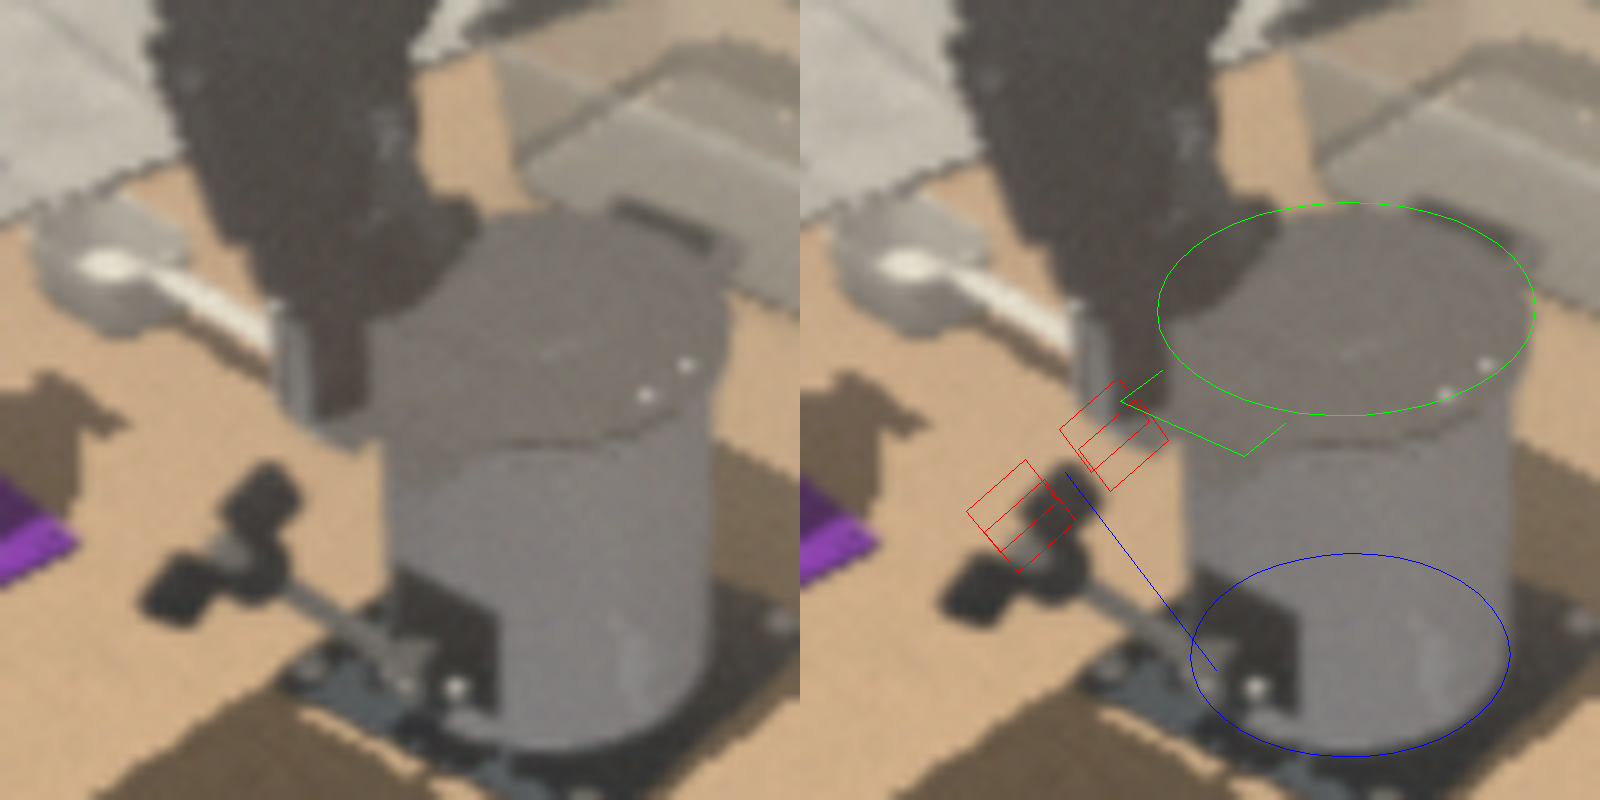

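The bolt is falling open, with its nut now at (250,550) and clear of the fingers. I'm raising the arm, waiting and checking.

Call:
{"fn": "jog_arm", "kwargs": {
  "targets": [
    [0,0,-0.03,0,0,0,1],
    [0,0,-0.07,0,0,0,1],
    [-0.02,0,-0.1,0,0,0,1],
    [-0.02,0,-0.1,0,0,0,1],
    [-0.02,0,-0.1,0,0,0,1]
  ]
}}

```text
time: 6.95
tool_pos: [502.5, 157.4, 260.2]
tcp_rot: [179.9, 0.4, 179.5]
ft_force: [-1.3, 0.0, -0.6]
finger_gap: -0.1
```

Call:
{"fn": "jog_arm", "kwargs": {
  "targets": [
    [0,0,0,0,0,0,1],
    [0,0,0,0,0,0,1],
    [0,0,0,0,0,0,1],
    [0,0,0,0,0,0,1],
    [0,0,0,0,0,0,1]
  ]
}}

```text
time: 7.37
tool_pos: [499.1, 156.9, 255.1]
tcp_rot: [-180.0, -0.1, 179.5]
ft_force: [0.1, -1.0, -1.2]
finger_gap: 0.2
```

```bash
python3 -c "
from h import *
go([470,150,157],[180,0,179.8])
from bench import r
s=r.snapshot('scene')
overlay('pics/e_scene.png',s,np.array([511.5,170.1]),np.radians(17.9),1.25,1.5,half=40,k=10)
u=r.snapshot('scene')['pixels']
print(np.abs(u.astype(int)-s['pixels']).max())
a=np.abs(u.astype(int)-s['pixels']).max(2);print((a>40).sum())
o=pickle.load(open('scene.pkl','rb'))['pixels'];z=lambda p:cv2.resize(p[210:290,350:440,::-1],(400,356),interpolation=cv2.INTER_CUBIC)
cv2.imwrite('pics/e_low.png',np.hstack([z(o),z(u)]))
"
```

```text
7.3667 [499.1 156.9 255.1] [-1.7998e+02 -8.0000e-02  1.7950e+02] [ 0.1 -1.  -1.2] 0.21466051005680745
[0.0289, -0.0071, 0.0981, -0.0003, -0.0014, -0.0053]
48
5
```

View pics/e_scene.png

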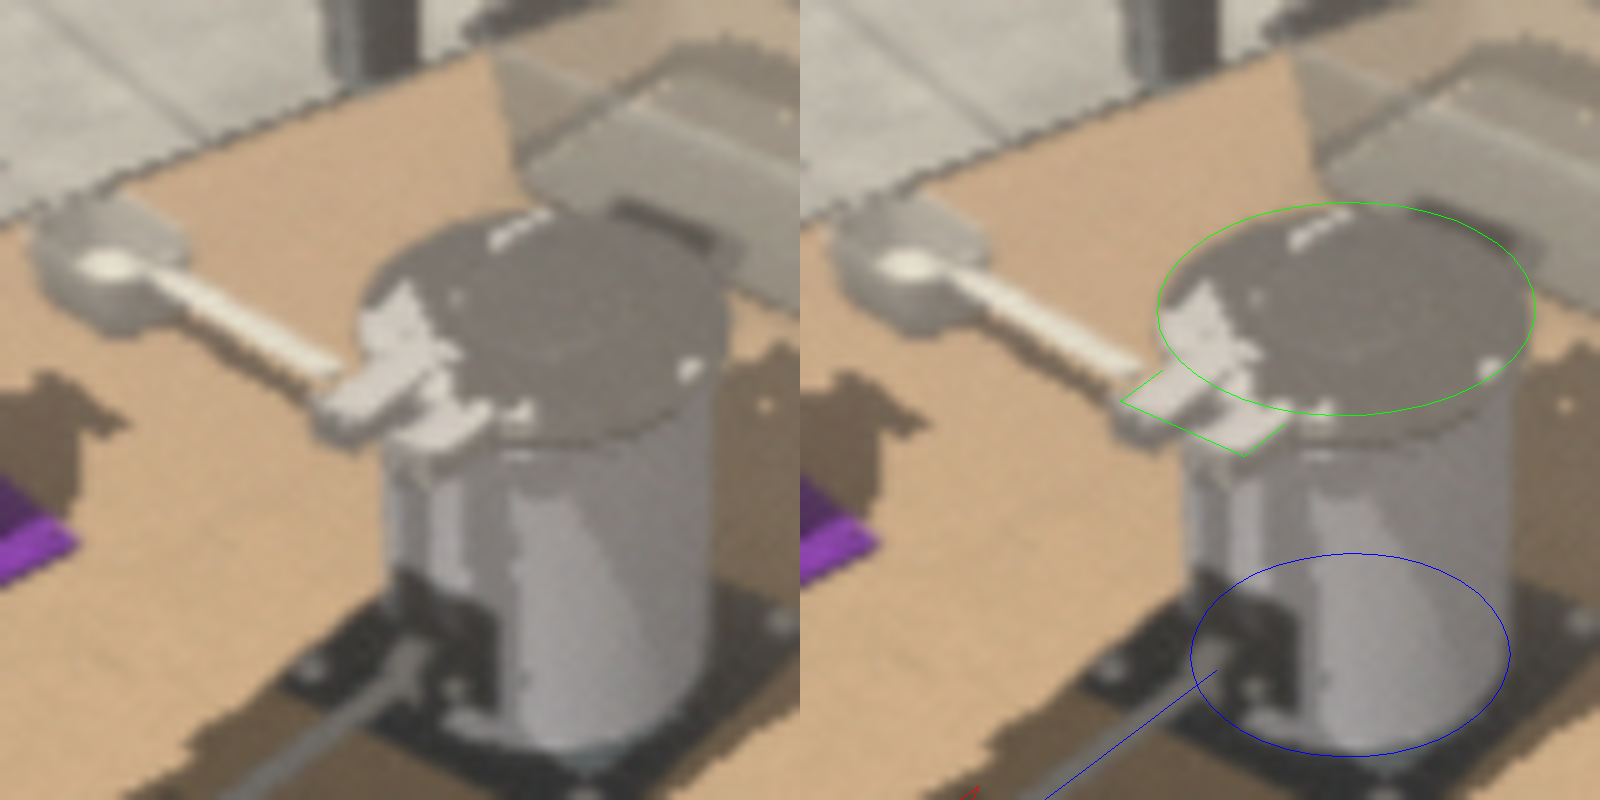

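View pics/e_low.png

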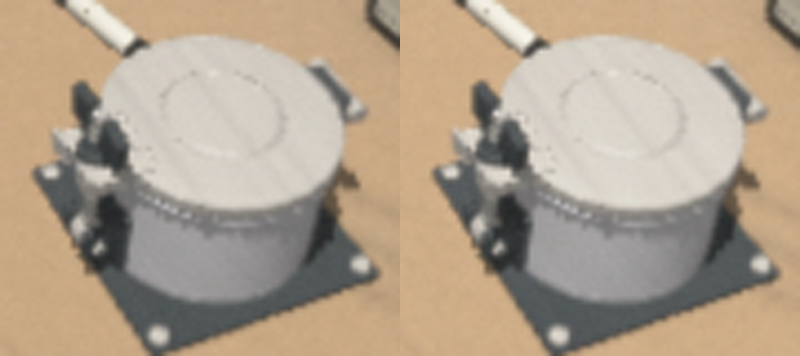

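The bolt lies out at its stop: the rod at (300,740) matches the 1.5 rad model. The low pot is unchanged. One more check, on the nut's angle.

```bash
python3 -c "
from h import *
from bench import r
s=r.snapshot('scene');se=np.array([511.5,170.1])
u=proj(s,model(se,np.radians(17.9),1.25,1.5)['bolt'][1:])[0]
overlay('pics/f.png',s,se,np.radians(17.9),1.25,1.5,half=25,k=16,ctr=u)
"
```

```text
(no output)
```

View pics/f.png

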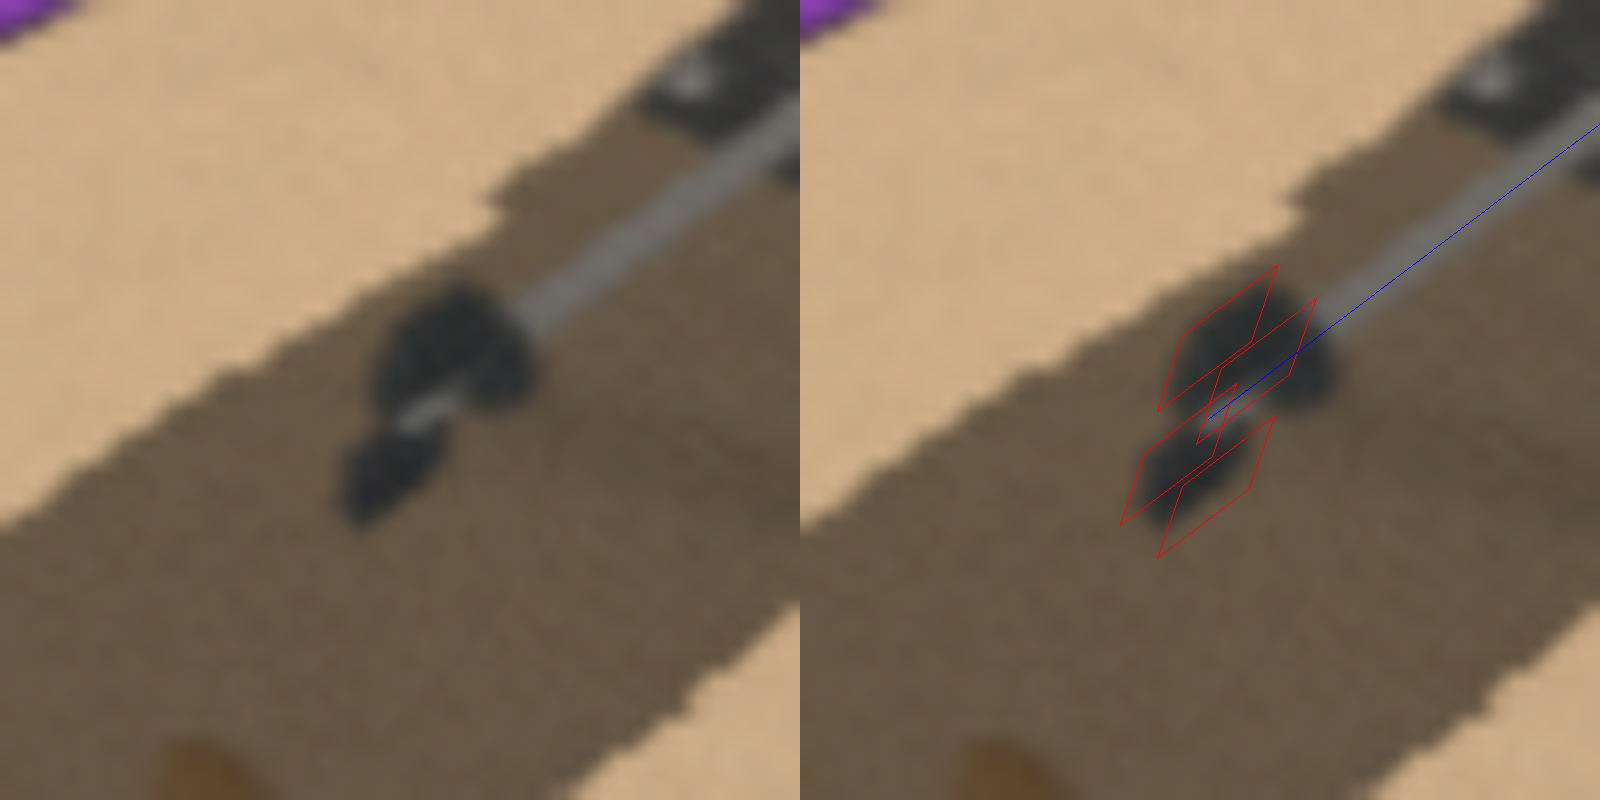

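The wings at (450,340) and (390,475) match the model at a nut angle of 1.25 rad and a swing of 1.5 rad, at rest and untouched.

```bash
python3 -c "
from bench import r
print(r.hand_in())"
```

```text
the job is handed in; nothing more can be done
None
```

The tall grey pot's lid is unfastened, and I handed the job in at about 7.5 s of the 42 s; no verdict is reported. I gripped its wing nut across the wings and turned it 1.2 rad anticlockwise. I then let go and pushed the bolt outward from the pot side with shut fingers until it fell open.

- **Bolt and nut:** in the last pictures the bolt lies at its stop, about 1.5 rad. The wings match a nut angle of about 1.25 rad, allowing for the image fit being only good to 1–2 mm.
- **At rest:** two successive pictures showed no movement beyond noise. The shut fingers were about 250 mm above the table, clear of everything, with only about 1 N of sensor noise.
- **Low pot:** its nut looks the same as in the first picture. The purple pot was not approached after the first transit.
- **Disagreement:** just before the push the tool dipped to z = 150 against a commanded 158, a short overshoot. It stayed 11 mm or more above the lid with no contact force, and no check failed.

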